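# Clamp a rack of culture tubes on the shaker

### The job

Load the rack of culture tubes onto the shaker: undo the strap clamp by its black wing knob (its thread may be left- or right-handed, so feel which way it gives) until the strap is well clear, then slide the rack between the rails, under their lips, fully home against the back stop. Then screw the knob back down until the strap grips the rack's base finger-tight, never forcing the knob, and leave every tube upright in the rack and the other things on the bench where they are.

Things in the scene. Friction and masses are not known exactly. Their poses are not given: they have to be found in the camera images.
- shaker: Orbital shaker, standing still, fixed: white housing, level aluminium deck 260 (x) by 240 (y) mm, deck top 85 mm above the bench. Origin: on the bench under its middle; x from its control-panel front (robot's side) to its back, z up. On the deck: two steel rails along x (centreline y = -42 mm) closed by a back stop, and a strap clamp with a black knob.
- rail_mouth (a point): Middle of the deck surface where the parallel rails and their lips begin: shaker (-35, -42, 85) mm, axes as the shaker's. Rails 100 mm apart inside, 12 mm high; lips reach 6 mm inwards, undersides 9 mm above the deck. Before the mouth side walls flare out over 31 mm (10 mm high, no lips, 118 mm apart at their front), and from 31 to 95 mm before it the deck is bare.
- rail_end (a point): Middle of the deck surface at the front face of the back stop (16 mm high): shaker (105, -42, 85) mm; axes as the shaker's. With the rack home its leading end touches this face, its middle is 62 mm before it.
- knob_grip (a point): Black wing knob of the clamp, shaker (0, 66) mm: upright bar 50 mm long (x), 12 thick (y), 30 tall, on an 18 mm hub, turning about a vertical axis at fixed height. Point: on the axis at the height to grip, 153 mm above the bench, 8 below the bar's top. Starts screwed tight. Friction 0.1 N m the loosening way, a firm stop the other; which way is hidden. Opens 2.2 rad to an end stop; stays where left.
- clamp_knob: The same knob as a body; origin on its axis at bench height, axes as knob_grip. When tight, its x lies along the shaker's x. Its top is 161 mm above the bench. It is sturdy, but 400 N on it is forcing it.
- strap: Yellow strap of the clamp, which slides straight up (shaker z) as the knob is loosened and down as it is tightened, either hand of thread alike. Rise by knob angle from tight: 3 mm per rad (2 mm at 0.67 rad, 4.5 at 1.5, 6.6 at 2.2). Its origin is the shaker's origin when tight and rises with it.
- strap_foot (a point): Underside of the strap's black rubber foot (14 by 9 mm), shaker x 0, y 2 mm, inside the rail at the knob's side, over the edge of the rack's base. Tight: 2 mm above the deck, blocking the rack. Risen 4.5 mm or more, the rack's 4 mm base passes freely. Tightened on the base, it meets it 0.7 rad short of the first tight position; from there the knob stiffens steadily, from 0.1 to 0.3 N m, up to the firm stop, and holds.
- tube_rack: Wire rack for culture tubes, loose on the bench, about 0.5 kg with its tubes. Origin: middle of its underside; x along its length, z up; either end may go in first. Aluminium base plate 124 (x) by 96 (y) mm, 4 mm thick, corners rounded 8 mm; two wire grids 68 mm wide at 20 and 54 mm height with 2 by 5 square places of 18 mm; a handle along x over the middle.
- rack_handle (a point): Middle of the blue grip of the rack's handle, 118 mm above the rack's underside: a bar 80 mm long (x), 12 thick (y), 16 tall, between and above the two rows of tubes (caps reach 86 mm).
- tube0: Capped amber glass tube, 16 mm diameter, 82 mm tall, 18 mm cap, loose in the rack at x -42, y 22 mm; origin: centre of its bottom, 4 mm above the rack's underside; z up along the tube.
- tube1: Capped amber glass tube, 16 mm diameter, 82 mm tall, 18 mm cap, loose in the rack at x 21, y 22 mm; origin: centre of its bottom, 4 mm above the rack's underside; z up along the tube.
- tube2: Capped amber glass tube, 16 mm diameter, 82 mm tall, 18 mm cap, loose in the rack at x 42, y -22 mm; origin: centre of its bottom, 4 mm above the rack's underside; z up along the tube.
- tube3: Capped amber glass tube, 16 mm diameter, 82 mm tall, 18 mm cap, loose in the rack at x 0, y -22 mm; origin: centre of its bottom, 4 mm above the rack's underside; z up along the tube.
- tube4: Capped amber glass tube, 16 mm diameter, 82 mm tall, 18 mm cap, loose in the rack at x -21, y -22 mm; origin: centre of its bottom, 4 mm above the rack's underside; z up along the tube.
- petri_stack: Stack of three petri dishes, 90 mm diameter, 45 mm tall; origin: centre of its underside. A bystander: leave it alone.
- marker_pen: Marker pen lying flat, 135 mm long (x), 14 mm thick; origin: centre of its underside. A bystander: leave it alone.
- spirit_lamp: Squat green glass spirit lamp with metal cap, 76 mm diameter, 84 mm tall; origin: centre of its underside. A bystander: leave it alone.
- reagent_bottle: Amber reagent bottle with blue cap, 60 mm diameter, 120 mm tall; origin: centre of its underside. A bystander: leave it alone.
- forceps: Steel forceps lying flat, about 135 mm long; origin: centre of its underside. A bystander: leave it alone.

How it is judged:
By the outcome, as a careful person would: the job done as asked, in the order asked, and still so for the second after the job is handed in, with the robot touching nothing.
It also fails if it takes over 72 s, if anything falls off the work surface, if the arm or the gripper's body presses on something with over 40 N, if the wrist force passes 120 N, or if a joint passes its speed limit or range.

### The arm

A 6-joint arm with a two-finger parallel gripper is mounted at the origin on the work surface. World frame = base frame: x ahead of the robot, y to its left, z up, the work surface at z = 0. Lengths are in m, angles in rad, forces in N, time in s.
With the tool pointing down it reaches from about 0.375 to 0.75 m from the base axis. Payload 9 kg.
Tool frame: the origin (TCP) lies at the centre of the arm's flange, where the gripper is bolted on; the fingertips stand 173 mm ahead of it and the grasp point (between the pads) lies 155 mm ahead of it; z points along the fingers, y is the line along which they close (so a half turn about z gives the same grasp; the last joint's range is limited). The gripper opens to 85 mm and grips with 20 to 120 N. Pads are 22 mm wide; open, the fingers measure 114 mm over their backs; the gripper's body (76 mm by 85 mm) begins 54 mm behind the grasp point. The pads swing forward as they close: fully open they stand 13 mm farther back than shut.
Start: joints at [1.083, 0.104, 0.097, 1.564, 0, 1.353], TCP at [0.16, 0.578, 0.405] pointing down, gripper open.
Joint ranges: [-2.99, 2.99], [-0.84, 1.86], [-1.1, 1.16], [-1.84, 2.11], [-1.51, 1.56], [-3.14, 3.14]. Speed limits (rad/s): [2.22, 2.22, 2.57, 3.14, 3.14, 3.14].

### API

Orientations are given as [roll, pitch, yaw] about the fixed x, y, z axes, in that order (R = Rz(yaw) Ry(pitch) Rx(roll)).
In Python, from workcell import * gives the robot as it stands.
- The arm moves only by the shell command python3 -m creep 'ROWS' [FORCE]. ROWS is JSON, a list of rows, each an object with "linear": the shift along the world's x, y, z in mm, a list of three; "twist": the turn about the world's z in degrees; "grip": the closure, from 0 (fully open) to 1 (shut). A call has 1 to 5 rows; each row is the pose to reach, as a shift and turn from the pose commanded when the call began; what a row does not reach only later rows make up. A row lasts 1/12 s, in which the tool goes at most 41.7 mm and 7.16 degrees, less where a joint would pass 70% of its speed; a pose out of reach is approached as far as the arm can. A call with a gripper value outside its range is refused whole. The fingers move at their own pace and stop on an object; FORCE is the grip in N (left out, the last holds). Time passes only in rows, so rows that repeat a pose let the fingers close. It gives the time, the measured TCP pose, the force, the opening and the grip force at its end, in the units of the state.
- get_state(): the state, without advancing time (a new reading comes with each control period).
- snapshot(name): name is "side" or "top"; returns (picture, depth): 420x560x3 uint8, red, green, blue; 420x560 float32, m along the optical axis (not along the pixel's ray), 0 where there is no reading.
- camera_model(name): a dict with "fx", "fy", "cx", "cy" (pixels), "extrinsics" (4x4, takes a point from world to camera coordinates). Camera axes: x right, y up, looking along -z (the intrinsics and any distortion apply to the point x, -y, -z); pixel columns grow to the right and rows downward; lengths in m; the calibration is good to about 2 mm. A picture is of the moment at which its call begins. camera_model takes no time and is no camera call.
- sign_off(): hands the job in; it is judged then, once.
Trained networks look in the newest picture that a camera, given by its name, has taken for a name from the list of things; names that differ only in an ending like _2 or _b are one class to them, and where a whole thing is asked for, a point or a joint stands for the part that bears it (a point fixed in the world has none). Each returns a list of dicts, best first, with "score" (0 to 1); they miss things now and then, are a little off and sometimes report something else, mostly with a low value. They report only what shows in the picture. A call takes as long as a camera call.
- regions_of(target, camera): "region" (420x560 bool, what is visible of it) and "location" ([row, column] in pixels, amid what is visible of it).
- mark_of(target, camera): "location" ([row, column] in pixels: a listed point, or the origin of a listed thing).
The state is a dict: "t": time; "joint_pos": joint angles; "qvel": joint speeds; "joint_efforts": joint torques, N m; "tcp_pos": TCP position; "tool_rot": TCP orientation; "force": force on the tool from outside, world axes, zero at the start; "moment": the same for the moment, N m; "grip_width": finger opening in m; "grasp_force": force on a finger pad.
Only numpy, scipy, OpenCV 4.12 (cv2) and the standard library are available. Lean on these libraries where they do the work, as an engineer would, in place of code of your own. Each camera call takes 0.05 s, during which the arm holds its last target. There are 200 camera calls.

## Working session

There is one attempt and no reset: what is moved stays moved. The work goes in short steps, Python scripts to look and compute and a shell command to move; the robot and the scene stay as the last step left them, time stands still between calls to the robot, and variables do not carry over. Pictures are saved under pics/ and viewed, at most 10 in all, crops included, and the job is handed in when it is done.

```bash
mkdir -p pics; cat > h.py <<'E'
from workcell import *
import numpy as np, cv2
def pix2w(name,rc,z=None,depth=None):
    m=camera_model(name);E=np.array(m["extrinsics"]);R,t=E[:3,:3],E[:3,3]
    r,c=rc
    d=np.array([(c-m["cx"])/m["fx"],-(r-m["cy"])/m["fy"],-1.0])
    o=-R.T@t; w=R.T@d
    if z is not None: return o+w*(z-o[2])/w[2]
    return o+w*depth
def save(name,fn):
    p,d=snapshot(name); cv2.imwrite("pics/"+fn,p[:,:,::-1]); return p,d
E
python3 - <<'E'
from h import *
m=camera_model("top");print({k:v for k,v in m.items()})
P={}
for n in("top","side"): P[n]=save(n,n+"0.png")
zs=dict(rail_mouth=.085,rail_end=.085,knob_grip=.153,rack_handle=.118)
for n in("top","side"):
  for k,z in zs.items():
    for q in mark_of(k,n)[:2]:
      print(n,k,round(q["score"],2),np.round(q["location"]),np.round(pix2w(n,q["location"],z=z),4))
s=get_state();print(s["t"],s["tcp_pos"],s["tool_rot"],s["force"],s["grip_width"])
E
```

```text
{'fx': 508.8741717976052, 'fy': 508.8741717976052, 'cx': 286.1996192418665, 'cy': 210.00326134432768, 'extrinsics': array([[ 0.08538663, -0.99634523, -0.00230181, -0.02530099],
       [ 0.97349249,  0.08293571,  0.21315262, -0.58493318],
       [-0.2121827 , -0.02044118,  0.9770162 , -1.03351217],
       [ 0.        ,  0.        ,  0.        ,  1.        ]])}
top rail_mouth 0.54 [228. 219.] [0.5289 0.161  0.085 ]
top rail_end 0.72 [180. 431.] [ 0.6722 -0.2777  0.085 ]
top knob_grip 0.64 [226. 388.] [ 0.5499 -0.178   0.153 ]
top knob_grip 0.29 [178. 432.] [ 0.6554 -0.262   0.153 ]
top rack_handle 0.75 [212. 196.] [0.5528 0.2069 0.118 ]
top rack_handle 0.63 [233. 373.] [ 0.5404 -0.155   0.118 ]
side rail_mouth 0.64 [322. 405.] [ 0.5294 -0.2862  0.085 ]
side rail_end 0.86 [272. 442.] [ 0.6687 -0.2732  0.085 ]
side knob_grip 0.71 [248. 370.] [ 0.5638 -0.1799  0.153 ]
side rack_handle 0.83 [176. 229.] [0.5514 0.2072 0.118 ]
0.5 [0.15991906 0.57831616 0.40466241] [ 3.14154932e+00 -2.34245021e-05  2.87176005e+00] [-1.02181612 -0.33471711  0.14650855] 0.08538849858757289
```

View pics/top0.png

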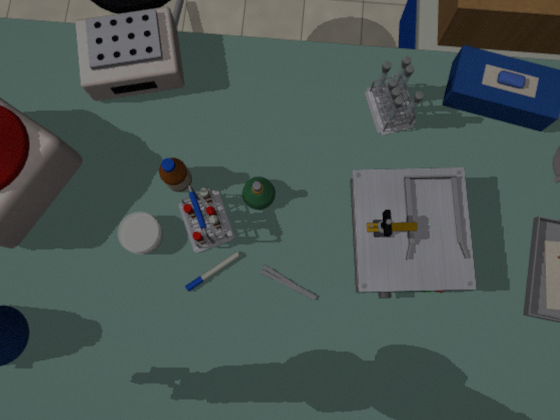

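View pics/side0.png

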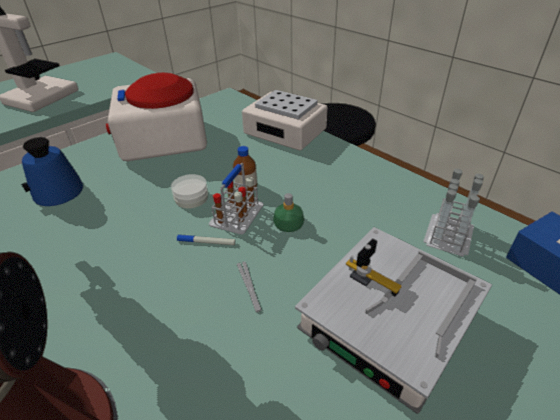

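The top view shows the shaker at about columns 355-472, rows 168-290, with the knob at (223,387). The rack is at (218,207) with its blue handle at (210,198). The reagent bottle (172,175), spirit lamp (193,259), petri stack (233,140) and pen are close to it. I'll fit the poses from the depth data next.

```bash
cat >> h.py <<'E'
def cloud(name,d):
    m=camera_model(name);E=np.array(m["extrinsics"]);R,t=E[:3,:3],E[:3,3]
    r,c=np.mgrid[:420,:560]
    X=np.stack([(c-m["cx"])/m["fx"]*d,-(r-m["cy"])/m["fy"]*d,-d],-1)
    W=(X-t)@R; W[d==0]=np.nan; return W
def rect(P):
    (c,s,a)=cv2.minAreaRect((P[:,:2]*1000).astype(np.float32)); return np.round(c,1),np.round(s,1),round(a,2)
E
python3 - <<'E'
from h import *
p,d=snapshot("top");W=cloud("top",d);z=W[...,2]
hsv=cv2.cvtColor(p,cv2.COLOR_RGB2HSV)
rg=regions_of("shaker","top")[0];print("shaker",rg["score"])
m=rg["region"]&(abs(z-.085)<.004);print(m.sum(),np.nanmedian(z[m]));
mm=cv2.morphologyEx(m.astype(np.uint8),cv2.MORPH_OPEN,np.ones((3,3)))>0
print("deck",rect(W[mm]))
# knob
rk=regions_of("clamp_knob","top")[0];k=rk["region"]&(z>.148);print("knob",rk["score"],k.sum(),rect(W[k]),np.nanmax(z[k]),W[k].mean(0))
# rails: height .090-.105
q=rg["region"]&(z>.091)&(z<.105);
for n,(zz) in {"rail":q}.items(): print(n,zz.sum())
# rack
rr=regions_of("tube_rack","top")[0];print("rack",rr["score"],rr["region"].sum())
b=rr["region"]&(z<.012)&(z>-.004);print("base",b.sum(),rect(W[b]))
x,y=W[...,0],W[...,1]
h=(hsv[...,0]>100)&(hsv[...,0]<130)&(hsv[...,1]>120)&(z>.095)&(z<.14)&(abs(x-.553)<.07)&(abs(y-.207)<.07)
print("handle",h.sum(),rect(W[h]),np.nanmedian(z[h]),W[h].mean(0))
for n in("spirit_lamp","reagent_bottle","petri_stack","marker_pen","forceps"):
  for g in regions_of(n,"top")[:1]: print(n,round(g["score"],2),np.round(np.nanmean(W[g["region"]],0),3),rect(W[g["region"]&~np.isnan(z)]))
E
```

```text
shaker 0.74
141 0.08479791553878363
deck (array([642.6, 267.8]), array([25.7, 51.7]), 59.1)
knob 0.57 176 (array([ 556.8, -177.4]), array([49.2, 12.2]), 5.88) 0.16614122403079865 [ 0.55586676 -0.17646794  0.15981186]
rail 117
rack 0.92 1992
base 985 (array([565.1, 208.5]), array([143. ,  97.1]), 25.33)
handle 216 (array([558.1, 204.9]), array([81.3, 12.1]), 24.66) 0.12603807516725946 [0.55713254 0.20400758 0.12617906]
spirit_lamp 0.85 [0.622 0.089 0.043] (array([627.7,  88.7]), array([69.2, 75.1]), 37.03)
reagent_bottle 0.77 [0.638 0.269 0.078] (array([631.8, 269.7]), array([79.1, 57.7]), 22.63)
petri_stack 0.67 [0.511 0.337 0.043] (array([512.7, 340.4]), array([89.5, 88.4]), 67.07)
marker_pen 0.77 [0.441 0.179 0.014] (array([444. , 176.2]), array([ 13.7, 130.6]), 39.58)
forceps 0.67 [0.437 0.014 0.005] (array([433.1,   7.2]), array([129.1,  17.7]), 65.52)
```

```bash
python3 - <<'E'
from h import *
p,d=snapshot("top");W=cloud("top",d);x,y,z=np.moveaxis(W,-1,0)
a=(x>.38)&(x<.76)&(y>-.46)&(y<-.08)
m=(a&(abs(z-.085)<.004)).astype(np.uint8)
print("deck",m.sum(),rect(W[cv2.morphologyEx(m,cv2.MORPH_CLOSE,np.ones((5,5)))*(abs(z-.085)<.004)>0]))
th=np.radians(5.9);k=np.array([.5568,-.1774])
for t in(4.9,5.9,6.9):
  th=np.radians(t);c,s=np.cos(th),np.sin(th)
  sx=c*(x-k[0])+s*(y-k[1]); sy=-s*(x-k[0])+c*(y-k[1])+.066
  q=a&(z>.092)&(z<.106)
  for nm,lo,hi in(("L",.0,.03),("R",-.115,-.085)):
    g=q&(sx>-.02)&(sx<.10)&(sy>lo)&(sy<hi)
    print(t,nm,g.sum(),np.round(np.percentile(sy[g],[5,50,95])*1000,1),"slope deg",round(np.degrees(np.polyfit(sx[g],sy[g],1)[0]),2))
  g=q&(sx>.09)&(sx<.13)&(abs(sy+.042)<.04);print("stop",np.round(np.percentile(sx[g],[5,50,95])*1000,1))
E
python3 -m creep '[{"linear":[93,-177,0],"twist":5,"grip":0},{"linear":[93,-177,0],"twist":5,"grip":0},{"linear":[93,-177,0],"twist":5,"grip":0},{"linear":[93,-177,0],"twist":5,"grip":0},{"linear":[93,-177,0],"twist":5,"grip":0}]' 30
```

```text
deck 11871 (array([ 564.2, -243.5]), array([260.3, 241.2]), 6.23)
4.9 L 296 [ 2.7  9.  21.5] slope deg -1.56
4.9 R 278 [-95.4 -90.2 -85.7] slope deg 0.82
stop [106.5 108.5 111.9]
5.9 L 295 [ 2.3  8.1 21.6] slope deg -2.74
5.9 R 285 [-95.8 -90.9 -86. ] slope deg -0.06
stop [105.  106.6 109.4]
6.9 L 294 [ 1.5  7.3 21.7] slope deg -3.73
6.9 R 288 [-96.6 -91.6 -86.6] slope deg -0.97
stop [102.9 104.7 107.5]
t: 1.42
tcp_pos: [0.2534, 0.3992, 0.4047]
tool_rot: [3.142, 0.0, 2.959]
force: [0.5, 0.1, 0.8]
grip_width: 0.0854
grasp_force: 0.0
```

```bash
python3 -m creep '[{"linear":[93,-177,0],"twist":5.5,"grip":0},{"linear":[93,-177,0],"twist":5.5,"grip":0},{"linear":[93,-177,0],"twist":5.5,"grip":0},{"linear":[93,-177,0],"twist":5.5,"grip":0},{"linear":[93,-177,0],"twist":5.5,"grip":0}]' >/dev/null
python3 -m creep '[{"linear":[93,-177,0],"twist":5.5,"grip":0},{"linear":[93,-177,0],"twist":5.5,"grip":0},{"linear":[93,-177,0],"twist":5.5,"grip":0},{"linear":[93,-177,0],"twist":5.5,"grip":0},{"linear":[93,-177,0],"twist":5.5,"grip":0}]' >/dev/null
python3 -m creep '[{"linear":[93,-177,0],"twist":5.5,"grip":0},{"linear":[93,-177,0],"twist":5.5,"grip":0},{"linear":[93,-177,0],"twist":5.5,"grip":0},{"linear":[93,-177,0],"twist":5.5,"grip":0},{"linear":[93,-177,0],"twist":5.5,"grip":0}]'
python3 -m creep '[{"linear":[24,-46,-20],"twist":0,"grip":0},{"linear":[24,-46,-20],"twist":0,"grip":0},{"linear":[24,-46,-20],"twist":0,"grip":0}]'
```

```text
t: 2.67
tcp_pos: [0.5327, -0.1326, 0.4045]
tool_rot: [-3.141, 0.0, -3.037]
force: [0.6, 0.2, 0.5]
grip_width: 0.0851
grasp_force: 0.0
t: 2.92
tcp_pos: [0.5563, -0.1785, 0.3822]
tool_rot: [3.14, -0.002, -3.039]
force: [0.2, 0.5, -0.0]
grip_width: 0.0854
grasp_force: 0.0
```

```bash
python3 -m creep '[{"linear":[1,1,-37],"twist":0,"grip":0},{"linear":[1,1,-74],"twist":0,"grip":0},{"linear":[1,1,-74],"twist":0,"grip":0},{"linear":[1,1,-74],"twist":0,"grip":0.5}]'
python3 -m creep '[{"linear":[0,0,0],"twist":0,"grip":1},{"linear":[0,0,0],"twist":0,"grip":1},{"linear":[0,0,0],"twist":0,"grip":1},{"linear":[0,0,0],"twist":0,"grip":1},{"linear":[0,0,0],"twist":0,"grip":1}]' 40
python3 -m creep '[{"linear":[0,0,0],"twist":0,"grip":1},{"linear":[0,0,0],"twist":0,"grip":1}]'
python3 -c "
from workcell import *;s=get_state();print(s['moment'],s['tool_rot'])"
```

```text
t: 3.25
tcp_pos: [0.556, -0.1736, 0.3099]
tool_rot: [3.139, -0.003, -3.036]
force: [0.6, 0.1, 1.4]
grip_width: 0.0758
grasp_force: 0.0
t: 3.67
tcp_pos: [0.5574, -0.1754, 0.3123]
tool_rot: [-3.138, 0.002, -3.036]
force: [2.0, -27.9, 2.0]
grip_width: 0.0126
grasp_force: 14.6
t: 3.83
tcp_pos: [0.5574, -0.1762, 0.3124]
tool_rot: [-3.137, 0.002, -3.037]
force: [0.9, -10.3, 2.9]
grip_width: 0.011
grasp_force: 42.8
[-1.60239702 -0.03584306  0.07017398] [-3.13690589e+00  1.78209434e-03 -3.03730084e+00]
```

```bash
python3 -m creep '[{"linear":[0,-1,-2],"twist":0,"grip":1},{"linear":[0,-1,-2],"twist":2,"grip":1},{"linear":[0,-1,-2],"twist":4,"grip":1},{"linear":[0,-1,-2],"twist":4,"grip":1}]'
python3 -c "
from workcell import *;s=get_state();print(s['moment'],s['tool_rot'],s['force'])"
```

```text
t: 4.17
tcp_pos: [0.5574, -0.1767, 0.3122]
tool_rot: [-3.137, 0.003, -2.965]
force: [-4.4, -2.5, 16.4]
grip_width: 0.0112
grasp_force: 44.9
[-0.42401817  0.97124976  0.08246832] [-3.13725676e+00  2.70297124e-03 -2.96491999e+00] [-4.42014277 -2.49632742 16.39847174]
```

```bash
python3 -m creep '[{"linear":[0,0,2],"twist":4,"grip":1},{"linear":[0,0,2],"twist":8,"grip":1},{"linear":[0,0,2],"twist":12,"grip":1},{"linear":[0,0,2],"twist":16,"grip":1}]'
python3 - <<'E'
from h import *
s=get_state();print(s['moment'],s['tool_rot'],s['force'])
E
```

```text
t: 4.5
tcp_pos: [0.5574, -0.1768, 0.3123]
tool_rot: [-3.138, 0.001, -2.685]
force: [0.9, -6.6, 3.2]
grip_width: 0.0113
grasp_force: 43.0
[-1.12298018 -0.15573515 -0.15942748] [-3.13761689e+00  8.02744983e-04 -2.68463623e+00] [ 0.85830439 -6.61218931  3.23909084]
```

It gives on counter-clockwise, at about 0.1 N m. I'll keep going to about 118°.

```bash
python3 -m creep '[{"linear":[0,0,0],"twist":7,"grip":1},{"linear":[0,0,0],"twist":14,"grip":1},{"linear":[0,0,0],"twist":21,"grip":1},{"linear":[0,0,0],"twist":28,"grip":1},{"linear":[0,0,0],"twist":35,"grip":1}]'
python3 -m creep '[{"linear":[0,0,0],"twist":7,"grip":1},{"linear":[0,0,0],"twist":14,"grip":1},{"linear":[0,0,0],"twist":21,"grip":1},{"linear":[0,0,0],"twist":28,"grip":1},{"linear":[0,0,0],"twist":35,"grip":1}]'
python3 -m creep '[{"linear":[0,0,0],"twist":7,"grip":1},{"linear":[0,0,0],"twist":14,"grip":1},{"linear":[0,0,0],"twist":21,"grip":1},{"linear":[0,0,0],"twist":28,"grip":1},{"linear":[0,0,0],"twist":28,"grip":1}]'
python3 -c "
from workcell import *;s=get_state();print(s['moment'],s['joint_pos'])"
```

```text
t: 4.92
tcp_pos: [0.5576, -0.1769, 0.3123]
tool_rot: [-3.137, -0.002, -2.071]
force: [2.3, -7.1, 2.2]
grip_width: 0.0113
grasp_force: 42.8
t: 5.33
tcp_pos: [0.5577, -0.177, 0.3123]
tool_rot: [-3.139, -0.004, -1.46]
force: [4.0, -6.4, 1.7]
grip_width: 0.0112
grasp_force: 42.7
t: 5.75
tcp_pos: [0.5578, -0.1769, 0.3123]
tool_rot: [-3.141, -0.005, -0.969]
force: [4.8, -7.1, 2.4]
grip_width: 0.011
grasp_force: 42.7
[-1.19136115 -0.8075379   0.06001039] [-5.30127459e-01  5.77895874e-02 -1.18836230e-01  1.38924402e+00
 -1.24623809e-03 -2.70222577e+00]
```

```bash
python3 -m creep '[{"linear":[0,0,0],"twist":0,"grip":0},{"linear":[0,0,0],"twist":0,"grip":0},{"linear":[0,0,0],"twist":0,"grip":0},{"linear":[0,0,40],"twist":0,"grip":0},{"linear":[0,0,80],"twist":0,"grip":0}]'
python3 -m creep '[{"linear":[0,30,10],"twist":-7,"grip":0},{"linear":[0,60,10],"twist":-14,"grip":0},{"linear":[0,90,10],"twist":-21,"grip":0},{"linear":[0,120,10],"twist":-28,"grip":0},{"linear":[0,150,10],"twist":-35,"grip":0}]'
python3 -m creep '[{"linear":[0,30,0],"twist":-7,"grip":0},{"linear":[0,60,0],"twist":-14,"grip":0},{"linear":[0,90,0],"twist":-21,"grip":0},{"linear":[0,120,0],"twist":-28,"grip":0},{"linear":[0,150,0],"twist":-35,"grip":0}]'
python3 -m creep '[{"linear":[0,30,0],"twist":-7,"grip":0},{"linear":[0,60,0],"twist":-14,"grip":0},{"linear":[0,82,0],"twist":-21,"grip":0},{"linear":[0,82,0],"twist":-28,"grip":0},{"linear":[0,82,0],"twist":-30,"grip":0}]'
python3 - <<'E'
from h import *
s=get_state();print(s['moment'],s['joint_pos'],s['force'])
p,d=save("side","side1.png");W=cloud("side",d);z=W[...,2]
p,d=snapshot("top");W=cloud("top",d);z=W[...,2]
a=(abs(W[...,0]-.557)<.05)&(abs(W[...,1]+.177)<.05)&(z>.15)&(z<.17);print("knob",rect(W[a]))
E
```

```text
t: 6.17
tcp_pos: [0.556, -0.175, 0.3889]
tool_rot: [3.139, 0.006, -0.977]
force: [1.5, -1.4, 1.7]
grip_width: 0.071
grasp_force: 0.0
t: 6.58
tcp_pos: [0.5566, -0.0242, 0.4008]
tool_rot: [3.141, 0.0, -1.594]
force: [0.9, 0.2, 0.4]
grip_width: 0.0855
grasp_force: 0.0
t: 7.0
tcp_pos: [0.5565, 0.126, 0.4007]
tool_rot: [3.141, -0.0, -2.205]
force: [-0.5, -0.1, -0.4]
grip_width: 0.0855
grasp_force: 0.0
t: 7.42
tcp_pos: [0.5565, 0.208, 0.4005]
tool_rot: [3.141, -0.001, -2.727]
force: [0.4, 0.5, 1.1]
grip_width: 0.085
grasp_force: 0.0
[ 0.0092977  -0.04466819  0.02729488] [ 1.37663155e-01  8.55167260e-02  6.99347376e-02  1.55597350e+00
  2.73004532e-04 -2.77039327e-01] [0.35331255 0.52304601 1.05190013]
knob (array([ 556.7, -177.4]), array([12.1, 50. ]), 34.39)
```

View pics/side1.png

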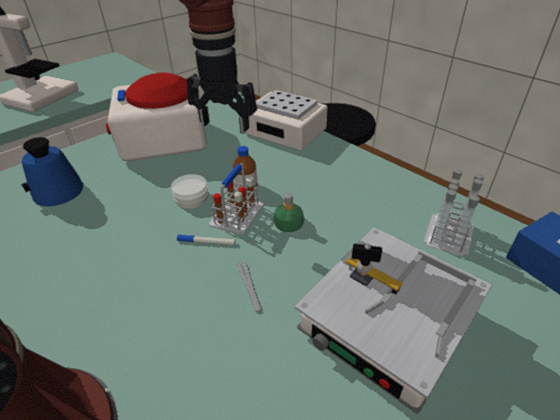

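The side view shows the knob (253,366) turned, the strap raised and the rack undisturbed. I'll go down onto the handle.

```bash
python3 -m creep '[{"linear":[1.5,-3,-40],"twist":1,"grip":0},{"linear":[1.5,-3,-80],"twist":1,"grip":0},{"linear":[1.5,-3,-126],"twist":1,"grip":0},{"linear":[1.5,-3,-126],"twist":1,"grip":0},{"linear":[1.5,-3,-126],"twist":1,"grip":0.6}]'
python3 -m creep '[{"linear":[0,0,0],"twist":0,"grip":0.85},{"linear":[0,0,0],"twist":0,"grip":1},{"linear":[0,0,0],"twist":0,"grip":1},{"linear":[0,0,0],"twist":0,"grip":1},{"linear":[0,0,0],"twist":0,"grip":1}]' 60
python3 -m creep '[{"linear":[0,0,0],"twist":0,"grip":1},{"linear":[0,0,0],"twist":0,"grip":1},{"linear":[0,0,10],"twist":0,"grip":1},{"linear":[0,0,20],"twist":0,"grip":1},{"linear":[0,0,20],"twist":0,"grip":1}]' 60
```

```text
t: 7.93
tcp_pos: [0.5571, 0.2029, 0.2724]
tool_rot: [3.14, -0.005, -2.704]
force: [-0.1, -0.5, 0.9]
grip_width: 0.0754
grasp_force: 0.0
t: 8.35
tcp_pos: [0.5589, 0.2035, 0.2763]
tool_rot: [-3.141, 0.002, -2.704]
force: [-1.4, 3.5, 1.1]
grip_width: 0.0123
grasp_force: 1.7
t: 8.77
tcp_pos: [0.5588, 0.2033, 0.2969]
tool_rot: [-3.141, 0.002, -2.705]
force: [1.0, 0.3, -6.1]
grip_width: 0.0107
grasp_force: 58.8
```

```bash
python3 -m creep '[{"linear":[0,0,20],"twist":0,"grip":1},{"linear":[0,0,45],"twist":0,"grip":1},{"linear":[0,0,70],"twist":0,"grip":1},{"linear":[0,0,95],"twist":0,"grip":1},{"linear":[-2,-8,110],"twist":0,"grip":1}]'
python3 -m creep '[{"linear":[-6,-22,0],"twist":-1,"grip":1},{"linear":[-12,-50,0],"twist":-2,"grip":1},{"linear":[-19,-79,0],"twist":-3,"grip":1},{"linear":[-26,-108,0],"twist":-4,"grip":1},{"linear":[-33,-138,0],"twist":-5,"grip":1}]'
python3 -m creep '[{"linear":[-7,-30,0],"twist":-1,"grip":1},{"linear":[-14,-60,0],"twist":-3,"grip":1},{"linear":[-21,-90,0],"twist":-4,"grip":1},{"linear":[-28,-120,0],"twist":-6,"grip":1},{"linear":[-35,-150,0],"twist":-7,"grip":1}]'
python3 -m creep '[{"linear":[-7,-30,0],"twist":-1,"grip":1},{"linear":[-14,-60,0],"twist":-3,"grip":1},{"linear":[-21,-90,0],"twist":-4,"grip":1},{"linear":[-28,-120,0],"twist":-6,"grip":1},{"linear":[-35,-145,0],"twist":-7,"grip":1}]'
python3 -m creep '[{"linear":[-10,-40,-8],"twist":0,"grip":1},{"linear":[-14,-61,-15],"twist":0,"grip":1},{"linear":[-14,-61,-15],"twist":0,"grip":1}]'
python3 - <<'E'
from h import *
p,d=save("top","top2.png");W=cloud("top",d);x,y,z=np.moveaxis(W,-1,0)
save("side","side2.png")
E
```

```text
t: 9.18
tcp_pos: [0.5566, 0.1959, 0.4075]
tool_rot: [-3.141, 0.003, -2.704]
force: [1.1, -0.9, -6.9]
grip_width: 0.0107
grasp_force: 59.3
t: 9.6
tcp_pos: [0.5228, 0.0562, 0.4045]
tool_rot: [3.142, -0.0, -2.792]
force: [1.1, -1.3, -6.2]
grip_width: 0.0109
grasp_force: 59.3
t: 10.02
tcp_pos: [0.4877, -0.0941, 0.4047]
tool_rot: [-3.142, -0.0, -2.916]
force: [1.8, -0.4, -5.8]
grip_width: 0.0111
grasp_force: 59.3
t: 10.43
tcp_pos: [0.4526, -0.2397, 0.4046]
tool_rot: [-3.141, -0.0, -3.039]
force: [-0.7, 0.2, -7.0]
grip_width: 0.0105
grasp_force: 59.3
t: 10.68
tcp_pos: [0.4379, -0.3026, 0.3877]
tool_rot: [-3.142, -0.002, -3.041]
force: [1.0, 3.6, -6.4]
grip_width: 0.0106
grasp_force: 59.9
```

View pics/side2.png

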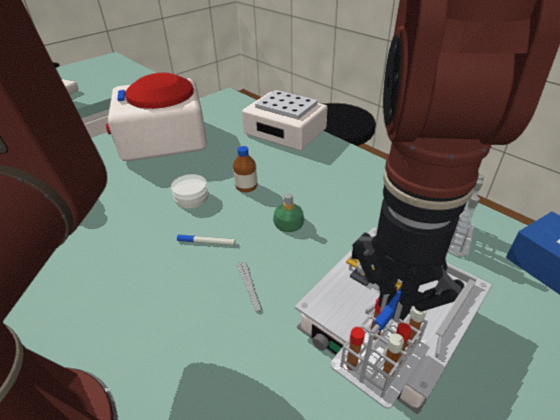

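View pics/top2.png

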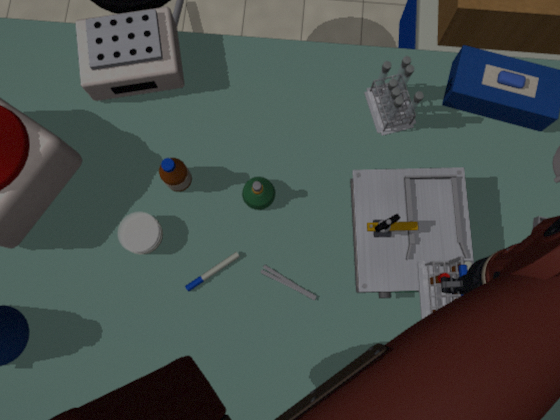

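The side view shows the rack held level over the deck front (350,390) with all the tubes in place, and the bystanders haven't moved. I'll check the base plate in the shaker frame.

```bash
python3 - <<'E'
from h import *
th=np.radians(6.1);c,s=np.cos(th),np.sin(th);o=np.array([.5640,-.2433])
for n in("side","top"):
  p,d=snapshot(n);W=cloud(n,d);x,y,z=np.moveaxis(W,-1,0)
  sx=c*(x-o[0])+s*(y-o[1]); sy=-s*(x-o[0])+c*(y-o[1])
  a=(sx>-.23)&(sx<-.03)&(abs(sy+.042)<.08)&(z>.106)&(z<.120)
  S=np.stack([sx,sy,z],-1)[a]; print(n,a.sum(),rect(S),np.round(np.median(S[:,2]),4),np.round(S.min(0),4),np.round(S.max(0),4))
t=np.array(get_state()["tcp_pos"]);v=t[:2]-o;print(c*v[0]+s*v[1],-s*v[0]+c*v[1])
E
```

```text
side 2359 (array([-132.3,  -41.5]), array([ 96.1, 125.2]), 89.89) 0.1176 [-0.195  -0.0896  0.1123] [-0.0697  0.0067  0.12  ]
top 724 (array([-127. ,  -29.7]), array([114. ,  74.7]), 0.21) 0.1178 [-0.1841 -0.067   0.112 ] [-0.0699  0.0078  0.12  ]
-0.12967040286741763 -0.041417870690177626
```

```bash
python3 -m creep '[{"linear":[0,0,-12],"twist":0,"grip":1},{"linear":[0,0,-20],"twist":0,"grip":1},{"linear":[0,0,-23],"twist":0,"grip":1},{"linear":[0,0,-23],"twist":0,"grip":1}]'
for i in 1 2; do :; done
python3 -m creep '[{"linear":[0,0,-1],"twist":0,"grip":1},{"linear":[0,0,-1],"twist":0,"grip":1}]' | grep -E "pos|force"
python3 -m creep '[{"linear":[0,0,-1],"twist":0,"grip":1},{"linear":[0,0,-1],"twist":0,"grip":1}]' | grep -E "pos|force"
```

```text
t: 11.22
tcp_pos: [0.4393, -0.2979, 0.3651]
tool_rot: [3.14, -0.001, -3.035]
force: [-0.6, 1.0, -6.5]
grip_width: 0.0106
grasp_force: 59.5
tcp_pos: [0.4395, -0.2985, 0.3658]
force: [0.4, -0.6, -6.8]
grasp_force: 59.5
tcp_pos: [0.4395, -0.2987, 0.3649]
force: [-1.0, 0.2, -6.0]
grasp_force: 59.5
```

```bash
python3 -m creep '[{"linear":[0,0,-1],"twist":0,"grip":1},{"linear":[0,0,-1],"twist":0,"grip":1},{"linear":[0,0,-2],"twist":0,"grip":1},{"linear":[0,0,-2],"twist":0,"grip":1}]' | grep -E "pos|force"
python3 -m creep '[{"linear":[0,0,-1],"twist":0,"grip":1},{"linear":[0,0,-1],"twist":0,"grip":1},{"linear":[0,0,-1],"twist":0,"grip":1}]' | grep -E "pos|force"
python3 -m creep '[{"linear":[0,0,-1],"twist":0,"grip":1},{"linear":[0,0,-1],"twist":0,"grip":1},{"linear":[0,0,-1],"twist":0,"grip":1}]' | grep -E "pos|force"
```

```text
tcp_pos: [0.4394, -0.2987, 0.3626]
force: [0.6, -0.5, -6.8]
grasp_force: 59.5
tcp_pos: [0.4394, -0.2987, 0.3617]
force: [0.2, 0.3, -6.1]
grasp_force: 59.5
tcp_pos: [0.4394, -0.2986, 0.3612]
force: [-2.4, 1.1, -0.5]
grasp_force: 60.3
```

```bash
python3 -m creep '[{"linear":[0,-0.5,1.7],"twist":0,"grip":1},{"linear":[10,0.6,1.7],"twist":0,"grip":1},{"linear":[20,1.6,1.7],"twist":0,"grip":1},{"linear":[30,2.7,1.7],"twist":0,"grip":1},{"linear":[40,3.8,1.7],"twist":0,"grip":1}]' | grep -E "pos|force|rot"
python3 -m creep '[{"linear":[7,0.7,0],"twist":0,"grip":1},{"linear":[14,1.5,0],"twist":0,"grip":1},{"linear":[20,2.1,0],"twist":0,"grip":1},{"linear":[20,2.1,0],"twist":0,"grip":1}]' | grep -E "pos|force|rot"
```

```text
tcp_pos: [0.4807, -0.2947, 0.3621]
tool_rot: [3.141, 0.0, -3.036]
force: [0.6, 0.3, -6.5]
grasp_force: 59.5
tcp_pos: [0.5005, -0.2926, 0.3622]
tool_rot: [3.141, 0.0, -3.035]
force: [-0.2, 0.0, -6.3]
grasp_force: 59.5
```

```bash
python3 -m creep '[{"linear":[10,1.1,0],"twist":0,"grip":1},{"linear":[20,2.1,0],"twist":0,"grip":1},{"linear":[30,3.2,0],"twist":0,"grip":1},{"linear":[40,4.3,0],"twist":0,"grip":1},{"linear":[50,5.3,0],"twist":0,"grip":1}]' | grep -E "pos|force|rot"
python3 -m creep '[{"linear":[10,1.1,0],"twist":0,"grip":1},{"linear":[20,2.1,0],"twist":0,"grip":1},{"linear":[30,3.2,0],"twist":0,"grip":1},{"linear":[40,4.3,0],"twist":0,"grip":1},{"linear":[50,5.3,0],"twist":0,"grip":1}]' | grep -E "pos|force|rot"
python3 -m creep '[{"linear":[3,0.3,0],"twist":0,"grip":1},{"linear":[6,0.6,0],"twist":0,"grip":1},{"linear":[6,0.6,0],"twist":0,"grip":1}]' | grep -E "pos|force|rot"
```

```text
tcp_pos: [0.5497, -0.2875, 0.3624]
tool_rot: [3.141, -0.0, -3.036]
force: [0.4, -0.1, -5.1]
grasp_force: 59.5
tcp_pos: [0.5997, -0.2822, 0.3623]
tool_rot: [3.141, -0.0, -3.036]
force: [-0.6, -0.3, -6.3]
grasp_force: 59.5
tcp_pos: [0.6055, -0.2816, 0.3622]
tool_rot: [3.141, -0.0, -3.036]
force: [0.9, -0.9, -6.7]
grasp_force: 59.5
```

```bash
python3 -m creep '[{"linear":[2,0.2,0],"twist":0,"grip":1},{"linear":[4,0.4,0],"twist":0,"grip":1},{"linear":[4,0.4,0],"twist":0,"grip":1}]' | grep -E "pos|force"
python3 -m creep '[{"linear":[1,0.1,0],"twist":0,"grip":1},{"linear":[2,0.2,0],"twist":0,"grip":1},{"linear":[2,0.2,0],"twist":0,"grip":1}]' | grep -E "pos|force"
python3 -m creep '[{"linear":[1,0.1,0],"twist":0,"grip":1},{"linear":[2,0.2,0],"twist":0,"grip":1},{"linear":[2,0.2,0],"twist":0,"grip":1}]' | grep -E "pos|force"
```

```text
tcp_pos: [0.6094, -0.2813, 0.3625]
force: [0.1, -0.4, -6.1]
grasp_force: 59.5
tcp_pos: [0.6115, -0.281, 0.3625]
force: [0.1, 0.1, -6.4]
grasp_force: 59.5
tcp_pos: [0.6135, -0.2808, 0.3624]
force: [-0.5, -0.3, -6.6]
grasp_force: 59.5
```

```bash
python3 -m creep '[{"linear":[1,0.1,0],"twist":0,"grip":1},{"linear":[1,0.1,0],"twist":0,"grip":1},{"linear":[1,0.1,0],"twist":0,"grip":1}]' | grep -E "pos|force"
python3 -m creep '[{"linear":[1,0.1,0],"twist":0,"grip":1},{"linear":[1,0.1,0],"twist":0,"grip":1},{"linear":[1,0.1,0],"twist":0,"grip":1}]' | grep -E "pos|force"
python3 -m creep '[{"linear":[1,0.1,0],"twist":0,"grip":1},{"linear":[1,0.1,0],"twist":0,"grip":1},{"linear":[1,0.1,0],"twist":0,"grip":1}]' | grep -E "pos|force"
```

```text
tcp_pos: [0.6143, -0.2807, 0.3624]
force: [-3.5, -0.1, -4.2]
grasp_force: 59.6
tcp_pos: [0.6152, -0.2807, 0.3625]
force: [-4.8, -1.3, -4.0]
grasp_force: 59.8
tcp_pos: [0.616, -0.2806, 0.3625]
force: [-7.6, -0.9, -3.2]
grasp_force: 60.0
```

```bash
python3 -m creep '[{"linear":[-1,-0.1,-0.7],"twist":0,"grip":1},{"linear":[-1,-0.1,-1.4],"twist":0,"grip":1},{"linear":[-1,-0.1,-1.4],"twist":0,"grip":1}]' | grep -E "pos|force"
python3 -m creep '[{"linear":[1,0.1,0],"twist":0,"grip":1},{"linear":[1,0.1,0],"twist":0,"grip":1},{"linear":[1,0.1,0],"twist":0,"grip":1}]' | grep -E "pos|force"
python3 -c "
from workcell import *;s=get_state();print(s['moment'],s['force'])"
```

```text
tcp_pos: [0.615, -0.2806, 0.3621]
force: [-6.9, 0.5, 1.4]
grasp_force: 60.6
tcp_pos: [0.6158, -0.2805, 0.3624]
force: [-10.2, 1.2, 3.3]
grasp_force: 60.9
[0.18660857 2.64542832 0.05816278] [-10.24611269   1.23803683   3.25179066]
```

```bash
python3 -m creep '[{"linear":[0,0,0],"twist":0,"grip":0.7},{"linear":[0,0,0],"twist":0,"grip":0.5},{"linear":[0,0,0],"twist":0,"grip":0.3},{"linear":[0,0,0],"twist":0,"grip":0.3}]' | grep -E "pos|force|width"
python3 -m creep '[{"linear":[0,0,20],"twist":0,"grip":0.2},{"linear":[0,0,55],"twist":0,"grip":0},{"linear":[-10,30,65],"twist":0,"grip":0},{"linear":[-30,60,65],"twist":0,"grip":0},{"linear":[-57,103,65],"twist":0,"grip":0}]' | grep -E "pos|force|rot"
python3 - <<'E'
from h import *
th=np.radians(6.1);c,s=np.cos(th),np.sin(th);o=np.array([.5640,-.2433])
for n in("side","top"):
  p,d=save(n,n+"3.png");W=cloud(n,d);x,y,z=np.moveaxis(W,-1,0)
  hsv=cv2.cvtColor(p,cv2.COLOR_RGB2HSV)
  sx=c*(x-o[0])+s*(y-o[1]); sy=-s*(x-o[0])+c*(y-o[1])
  S=np.stack([sx,sy,z],-1)
  h=(hsv[...,0]>100)&(hsv[...,0]<130)&(hsv[...,1]>120)&(z>.18)&(z<.225)&(abs(sx-.04)<.08)&(abs(sy+.042)<.06)
  if h.sum()>10: print(n,"handle",h.sum(),rect(S[h]),np.round(S[h].max(0),4))
  b=(z>.083)&(z<.0935)&(sx>-.06)&(sx<.11)&(sy>-.088)&(sy<.004)
  print("base",b.sum(),np.round(np.median(z[b]),4))
cv2.imwrite("pics/side3c.png",cv2.resize(cv2.imread("pics/side3.png")[200:400,270:520],None,fx=3,fy=3))
E
```

```text
tcp_pos: [0.6168, -0.2805, 0.3617]
force: [-0.1, -0.5, 0.4]
grip_width: 0.0589
grasp_force: 0.0
tcp_pos: [0.5643, -0.1852, 0.4269]
tool_rot: [-3.14, 0.003, -3.037]
force: [0.5, 0.5, 0.4]
grasp_force: 0.0
side handle 323 (array([ 40.8, -42.6]), array([79. , 12.2]), 0.03) [ 0.0803 -0.0365  0.2134]
base 2435 0.0871
base 0 nan
  return _methods._mean(a, axis=axis, dtype=dtype,
  ret = ret.dtype.type(ret / rcount)
```

View pics/side3c.png

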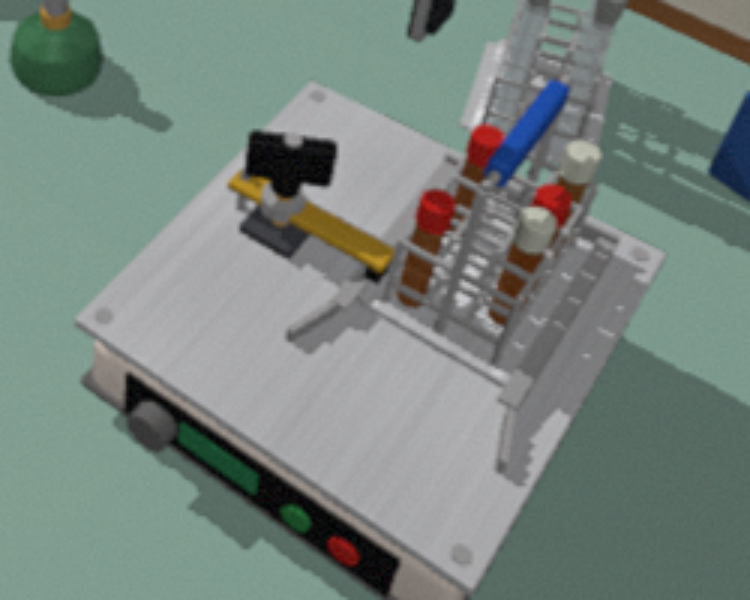

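The crop shows the rack between the rails with all the tubes upright and the strap foot raised above its base edge. I'll check that it is fully home by rectifying the base plane.

```bash
python3 - <<'E'
from h import *
th=np.radians(6.1);c,s=np.cos(th),np.sin(th);o=np.array([.5640,-.2433])
m=camera_model("side");E=np.array(m["extrinsics"])
p=cv2.imread("pics/side3.png")
def ortho(z,x0,x1,y0,y1,k=.0004):
    sx,sy=np.meshgrid(np.arange(x0,x1,k),np.arange(y0,y1,k))
    w=np.stack([o[0]+c*sx-s*sy,o[1]+s*sx+c*sy,np.full_like(sx,z)],-1)
    q=w@E[:3,:3].T+E[:3,3]
    u=m["cx"]+m["fx"]*q[...,0]/-q[...,2]; v=m["cy"]+m["fy"]*q[...,1]/q[...,2]
    return cv2.remap(p,u.astype(np.float32),v.astype(np.float32),cv2.INTER_CUBIC)
a=ortho(.089,-.06,.13,-.1,.02);b=ortho(.101,-.06,.13,-.1,.02)
for im in(a,b):
  for X in(-.035,-.019,.105,.0): cv2.line(im,(int((X+.06)/.0004),0),(int((X+.06)/.0004),12),(0,0,255),1)
cv2.imwrite("pics/ortho.png",np.vstack([a,b]))
g=cv2.cvtColor(a,cv2.COLOR_BGR2GRAY).astype(float)
pr=g[75:185].mean(0)[50:150]; print([(round(-60+.4*(50+i),1),int(pr[i])) for i in range(0,100,4)])
E
```

```text
[(-40.0, 170), (-38.4, 171), (-36.8, 171), (-35.2, 170), (-33.6, 170), (-32.0, 170), (-30.4, 170), (-28.8, 170), (-27.2, 171), (-25.6, 173), (-24.0, 169), (-22.4, 147), (-20.8, 115), (-19.2, 125), (-17.6, 161), (-16.0, 177), (-14.4, 175), (-12.8, 163), (-11.2, 134), (-9.6, 115), (-8.0, 114), (-6.4, 115), (-4.8, 115), (-3.2, 117), (-1.6, 117)]
```

View pics/ortho.png

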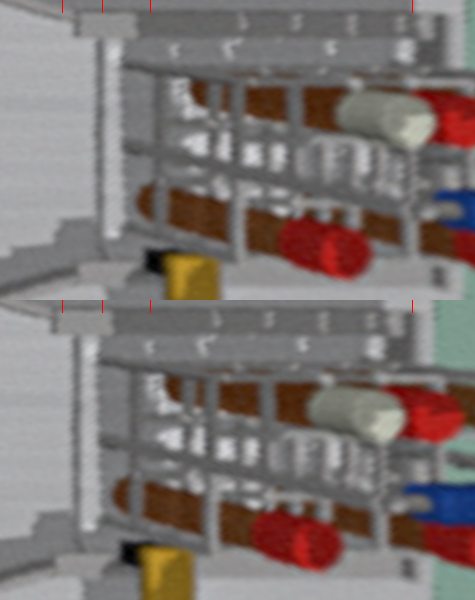

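The rear edge of the base is at shaker x ≈ -18.5 mm against -19 when home, so the rack is home. I'll re-grip the knob.

```bash
python3 -m creep '[{"linear":[-4,4,0],"twist":-7,"grip":0},{"linear":[-7,8,0],"twist":-14,"grip":0},{"linear":[-7,8,0],"twist":-21,"grip":0},{"linear":[-7,8,0],"twist":-28,"grip":0},{"linear":[-7,8,0],"twist":-35,"grip":0}]' | grep -E "pos|rot"
python3 -m creep '[{"linear":[0,0,-10],"twist":-7,"grip":0},{"linear":[0,0,-20],"twist":-14,"grip":0},{"linear":[0,0,-30],"twist":-21,"grip":0},{"linear":[0,0,-40],"twist":-26.5,"grip":0},{"linear":[0,0,-40],"twist":-26.5,"grip":0}]' | grep -E "pos|rot|width"
```

```text
tcp_pos: [0.5575, -0.1772, 0.4264]
tool_rot: [3.141, 0.001, 2.63]
tcp_pos: [0.5572, -0.1771, 0.3842]
tool_rot: [-3.141, -0.002, 2.169]
grip_width: 0.0854
```

```bash
python3 -m creep '[{"linear":[0,0,-35],"twist":0,"grip":0},{"linear":[0,0,-74],"twist":0,"grip":0},{"linear":[0,0,-74],"twist":0,"grip":0},{"linear":[0,0,-74],"twist":0,"grip":0.5},{"linear":[0,0,-74],"twist":0,"grip":0.8}]' 40 | grep -E "pos|rot|width|force"
python3 -m creep '[{"linear":[0,0,0],"twist":0,"grip":1},{"linear":[0,0,0],"twist":0,"grip":1},{"linear":[0,0,0],"twist":0,"grip":1},{"linear":[0,0,0],"twist":0,"grip":1},{"linear":[0,0,0],"twist":0,"grip":1}]' | grep -E "pos|rot|width|force"
python3 -c "
from workcell import *;s=get_state();print(s['moment'],s['joint_pos'][5])"
```

```text
tcp_pos: [0.5578, -0.1775, 0.3145]
tool_rot: [3.141, 0.002, 2.175]
force: [0.5, -0.5, 0.6]
grip_width: 0.0637
grasp_force: 0.0
tcp_pos: [0.5578, -0.1772, 0.3133]
tool_rot: [3.14, 0.002, 2.174]
force: [2.6, 1.4, 5.8]
grip_width: 0.0116
grasp_force: 40.5
[ 0.26902796 -0.38141027 -0.04109418] 0.43641478260152844
```

```bash
python3 -m creep '[{"linear":[0,0,0],"twist":-7,"grip":1},{"linear":[0,0,0],"twist":-14,"grip":1},{"linear":[0,0,0],"twist":-21,"grip":1},{"linear":[0,0,0],"twist":-28,"grip":1},{"linear":[0,0,0],"twist":-35,"grip":1}]' | grep -E "rot|force"
python3 -m creep '[{"linear":[0,0,0],"twist":-7,"grip":1},{"linear":[0,0,0],"twist":-14,"grip":1},{"linear":[0,0,0],"twist":-21,"grip":1},{"linear":[0,0,0],"twist":-28,"grip":1},{"linear":[0,0,0],"twist":-35,"grip":1}]' | grep -E "rot|force"
python3 -c "
from workcell import *;s=get_state();print(s['moment'])"
python3 -m creep '[{"linear":[0,0,0],"twist":-6,"grip":1},{"linear":[0,0,0],"twist":-12,"grip":1},{"linear":[0,0,0],"twist":-18,"grip":1},{"linear":[0,0,0],"twist":-18,"grip":1}]' | grep -E "rot|pos|force"
python3 -c "
from workcell import *;s=get_state();print(s['moment'])"
python3 -m creep '[{"linear":[0,0,0],"twist":-5,"grip":1},{"linear":[0,0,0],"twist":-10,"grip":1},{"linear":[0,0,0],"twist":-10,"grip":1}]' | grep -E "rot|pos|force"
python3 -c "
from workcell import *;s=get_state();print(s['moment'])"
```

```text
tool_rot: [3.139, 0.001, 1.557]
force: [2.1, 1.7, 6.4]
grasp_force: 40.4
tool_rot: [3.139, -0.001, 0.947]
force: [3.0, 1.0, 5.9]
grasp_force: 40.4
[ 0.37407147 -0.42656886  0.08727084]
tcp_pos: [0.5578, -0.1772, 0.3133]
tool_rot: [3.139, -0.002, 0.632]
force: [2.8, 2.5, 5.6]
grasp_force: 40.4
[ 0.37931012 -0.49926106 -0.05537439]
tcp_pos: [0.5579, -0.1772, 0.3134]
tool_rot: [3.14, -0.002, 0.458]
force: [2.6, 1.8, 4.7]
grasp_force: 40.4
[ 0.30923108 -0.45234799  0.04908905]
```

```bash
python3 -m creep '[{"linear":[0,0,0],"twist":-5,"grip":1},{"linear":[0,0,0],"twist":-10,"grip":1},{"linear":[0,0,0],"twist":-10,"grip":1}]' | grep -E "rot|pos|force"
python3 -c "
from workcell import *;s=get_state();print(s['moment'],s['joint_efforts'][5])"
python3 -m creep '[{"linear":[0,0,0],"twist":-2,"grip":1},{"linear":[0,0,0],"twist":-4,"grip":1},{"linear":[0,0,0],"twist":-4,"grip":1}]' | grep -E "rot|pos|force"
python3 -c "
from workcell import *;s=get_state();print(s['moment'],s['joint_efforts'][5])"
python3 -m creep '[{"linear":[0,0,0],"twist":-1,"grip":1},{"linear":[0,0,0],"twist":-2,"grip":1},{"linear":[0,0,0],"twist":-2,"grip":1}]' | grep -E "rot|pos|force"
python3 -c "
from workcell import *;s=get_state();print(s['moment'],s['joint_efforts'][5])"
```

```text
tcp_pos: [0.5579, -0.1772, 0.3133]
tool_rot: [3.14, -0.002, 0.284]
force: [2.8, 1.2, 5.5]
grasp_force: 40.3
[ 0.27965975 -0.47176411  0.04641513] 1.4956623315811157
tcp_pos: [0.5579, -0.1772, 0.3134]
tool_rot: [3.14, -0.003, 0.217]
force: [2.4, 0.6, 5.4]
grasp_force: 40.3
[ 0.31294194 -0.48170175  0.07069047] 0.6653118319809437
tcp_pos: [0.5579, -0.1772, 0.3134]
tool_rot: [3.14, -0.003, 0.184]
force: [2.7, 0.8, 5.3]
grasp_force: 40.3
[ 0.31931011 -0.49541094  0.17828574] 0.46326013281941414
```

```bash
python3 -m creep '[{"linear":[0,0,0],"twist":-1,"grip":1},{"linear":[0,0,0],"twist":-2,"grip":1},{"linear":[0,0,0],"twist":-3,"grip":1},{"linear":[0,0,0],"twist":-3,"grip":1}]' | grep -E "rot|pos|force"
python3 -c "
from workcell import *;s=get_state();print(s['moment'],s['joint_efforts'][5])"
```

```text
tcp_pos: [0.5579, -0.1772, 0.3133]
tool_rot: [3.14, -0.003, 0.131]
force: [3.5, 1.4, 4.8]
grasp_force: 40.3
[ 0.28070644 -0.45378747  0.20509165] 0.4802362248301506
```

```bash
python3 -m creep '[{"linear":[0,0,0],"twist":0,"grip":0.5},{"linear":[0,0,0],"twist":0,"grip":0},{"linear":[0,0,0],"twist":0,"grip":0},{"linear":[0,0,35],"twist":0,"grip":0},{"linear":[0,0,75],"twist":0,"grip":0}]' | grep -E "pos|force|width"
python3 -m creep '[{"linear":[0,20,40],"twist":0,"grip":0},{"linear":[0,60,60],"twist":0,"grip":0},{"linear":[0,100,60],"twist":0,"grip":0},{"linear":[0,140,60],"twist":0,"grip":0},{"linear":[0,180,60],"twist":0,"grip":0}]' | grep -E "pos|force"
python3 -m creep '[{"linear":[0,30,0],"twist":0,"grip":0},{"linear":[0,60,0],"twist":0,"grip":0},{"linear":[0,60,0],"twist":0,"grip":0},{"linear":[0,60,0],"twist":0,"grip":0},{"linear":[0,60,0],"twist":0,"grip":0}]' >/dev/null
python3 - <<'E'
from h import *
p,d=save("side","side4.png");save("top","top4.png")
_,d=snapshot("top");W=cloud("top",d);z=W[...,2]
a=(abs(W[...,0]-.557)<.05)&(abs(W[...,1]+.177)<.05)&(z>.15)&(z<.17);print("knob",rect(W[a]))
cv2.imwrite("pics/side4c.png",cv2.resize(cv2.imread("pics/side4.png")[130:400,150:520],None,fx=2.1,fy=2.1))
E
```

```text
tcp_pos: [0.5562, -0.1767, 0.3843]
force: [0.2, -0.6, 1.0]
grip_width: 0.0712
grasp_force: 0.0
tcp_pos: [0.557, 0.0043, 0.4476]
force: [0.7, -0.1, -0.3]
grasp_force: 0.0
knob (array([ 556.7, -177.6]), array([49.3, 13.1]), 24.33)
```

View pics/side4c.png

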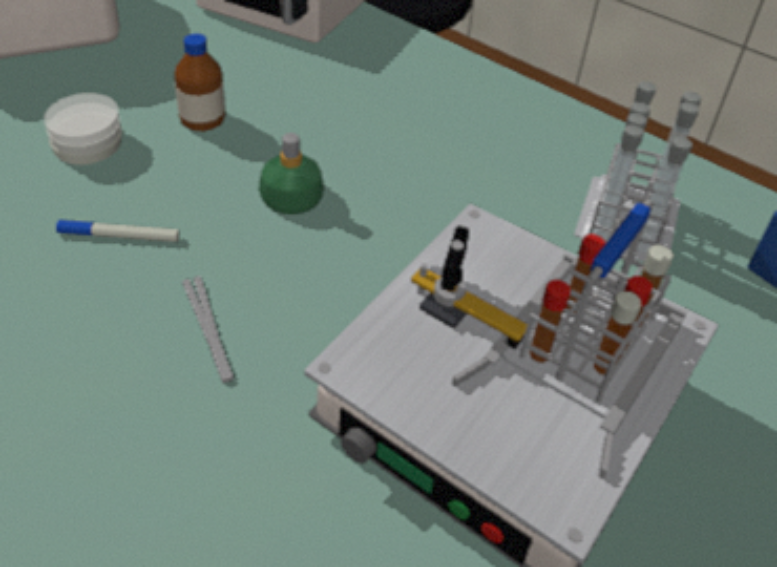

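View pics/top4.png

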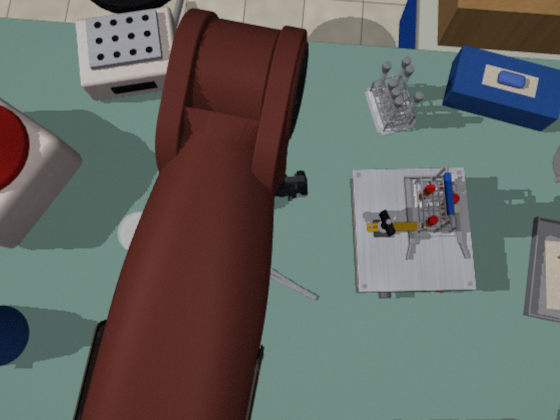

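The side view shows the rack, tubes and bystanders all fine. The knob reads 24°, though, about 0.32 rad short of the tight position, so the pads slipped at 40 N while tightening. I'll re-grip harder and finish.

```bash
python3 -m creep '[{"linear":[0,-40,0],"twist":5,"grip":0},{"linear":[0,-80,0],"twist":10,"grip":0},{"linear":[0,-120,0],"twist":16.8,"grip":0},{"linear":[0,-160,0],"twist":16.8,"grip":0},{"linear":[0,-200,0],"twist":16.8,"grip":0}]' 100 | grep -E "pos|rot"
python3 -m creep '[{"linear":[0,-40,-20],"twist":0,"grip":0},{"linear":[0,-40,-60],"twist":0,"grip":0},{"linear":[0,-40,-60],"twist":0,"grip":0},{"linear":[0,-40,-60],"twist":0,"grip":0}]' | grep -E "pos|rot"
```

```text
tcp_pos: [0.5566, -0.1401, 0.4471]
tool_rot: [3.141, -0.0, 0.424]
tcp_pos: [0.5561, -0.1778, 0.3849]
tool_rot: [-3.137, 0.003, 0.423]
```

```bash
python3 -m creep '[{"linear":[1,0,-37],"twist":0,"grip":0},{"linear":[1,0,-74],"twist":0,"grip":0},{"linear":[1,0,-74],"twist":0,"grip":0},{"linear":[1,0,-74],"twist":0,"grip":0.5},{"linear":[1,0,-74],"twist":0,"grip":0.8}]' | grep -E "pos|rot|width|force"
python3 -m creep '[{"linear":[0,0,0],"twist":0,"grip":1},{"linear":[0,0,0],"twist":0,"grip":1},{"linear":[0,0,0],"twist":0,"grip":1},{"linear":[0,0,0],"twist":0,"grip":1},{"linear":[0,0,0],"twist":0,"grip":1}]' 100 | grep -E "pos|rot|width|force"
python3 -m creep '[{"linear":[0,0,0],"twist":-3,"grip":1},{"linear":[0,0,0],"twist":-6,"grip":1},{"linear":[0,0,0],"twist":-9,"grip":1},{"linear":[0,0,0],"twist":-9,"grip":1}]' | grep -E "rot|pos|force"
python3 -c "
from workcell import *;s=get_state();print(s['moment'])"
python3 -m creep '[{"linear":[0,0,0],"twist":-2,"grip":1},{"linear":[0,0,0],"twist":-5,"grip":1},{"linear":[0,0,0],"twist":-5,"grip":1}]' | grep -E "rot|pos|force"
python3 -c "
from workcell import *;s=get_state();print(s['moment'])"
```

```text
tcp_pos: [0.5592, -0.1771, 0.317]
tool_rot: [3.138, -0.002, 0.426]
force: [0.8, -0.1, 1.4]
grip_width: 0.0637
grasp_force: 0.0
tcp_pos: [0.5585, -0.1772, 0.3145]
tool_rot: [3.141, -0.001, 0.425]
force: [-0.0, 1.0, 8.6]
grip_width: 0.0097
grasp_force: 98.7
tcp_pos: [0.5585, -0.1772, 0.3145]
tool_rot: [3.141, -0.001, 0.265]
force: [-1.4, 1.9, 6.7]
grasp_force: 98.5
[ 0.39572266  0.33721691 -0.03816165]
tcp_pos: [0.5585, -0.1772, 0.3145]
tool_rot: [3.141, -0.001, 0.178]
force: [-1.0, 1.2, 7.4]
grasp_force: 98.6
[0.4002634  0.29626197 0.04023629]
```

```bash
python3 -m creep '[{"linear":[0,0,0],"twist":-1,"grip":1},{"linear":[0,0,0],"twist":-2,"grip":1},{"linear":[0,0,0],"twist":-3,"grip":1},{"linear":[0,0,0],"twist":-3,"grip":1}]' | grep -E "rot|pos|force"
python3 -c "
from workcell import *;s=get_state();print(s['moment'])"
python3 -m creep '[{"linear":[0,0,0],"twist":0,"grip":0.5},{"linear":[0,0,0],"twist":0,"grip":0},{"linear":[0,0,0],"twist":0,"grip":0},{"linear":[0,0,35],"twist":0,"grip":0},{"linear":[0,0,75],"twist":0,"grip":0}]' | grep -E "pos|force|width"
python3 -m creep '[{"linear":[0,20,40],"twist":0,"grip":0},{"linear":[0,60,60],"twist":0,"grip":0},{"linear":[0,100,60],"twist":0,"grip":0},{"linear":[0,140,60],"twist":0,"grip":0},{"linear":[0,180,60],"twist":0,"grip":0}]' | grep -E "pos|force"
python3 -m creep '[{"linear":[0,30,0],"twist":0,"grip":0},{"linear":[0,60,0],"twist":0,"grip":0},{"linear":[0,60,0],"twist":0,"grip":0},{"linear":[0,60,0],"twist":0,"grip":0},{"linear":[0,60,0],"twist":0,"grip":0}]' |grep t:
python3 - <<'E'
from h import *
save("side","side5.png");p,d=snapshot("top");W=cloud("top",d);z=W[...,2]
a=(abs(W[...,0]-.557)<.05)&(abs(W[...,1]+.177)<.05)&(z>.15)&(z<.17);print("knob",rect(W[a]))
a=cv2.imread("pics/side4.png").astype(int);b=cv2.imread("pics/side5.png").astype(int)
dd=abs(a-b).max(2)>40;r,c=np.where(dd);print(dd.sum(),np.percentile(r,[1,50,99]) if len(r) else 0,np.percentile(c,[1,50,99]) if len(c) else 0)
E
```

```text
tcp_pos: [0.5585, -0.1772, 0.3145]
tool_rot: [3.141, -0.001, 0.127]
force: [-1.4, 0.7, 7.0]
grasp_force: 98.5
[0.31282342 0.36807417 0.13241216]
tcp_pos: [0.5574, -0.1768, 0.3855]
force: [1.2, -0.3, 0.5]
grip_width: 0.0702
grasp_force: 0.0
tcp_pos: [0.5581, 0.0043, 0.4487]
force: [0.6, 0.6, -0.7]
grasp_force: 0.0
t: 26.38
tool_rot: [3.141, 0.0, 0.128]
knob (array([ 556.6, -177.9]), array([49.3, 13.5]), 24.14)
268 [ 11.67  93.5  126.  ] [234.   260.   306.33]
```

The knob came to rest at the same 24° after both tightenings, the second gripped at 100 N with no slip. That is 0.39 rad past where the foot meets the base. So it isn't slipping: the rubber foot springs back until friction holds it, about 0.11 N m against 0.1 N m. More turning wouldn't change that, so the clamp is finger-tight. Between the last two side pictures only the arm differs.

```bash
python3 -c "
from workcell import *
print(sign_off())"
```

```text
the job is handed in; nothing more can be done
None
```

I handed the job in: the rack is under the lips and home against the back stop (within about 0.5 mm), all tubes are upright, and nothing else has moved; the strap is finger-tight on its base, though when released the knob springs back to about 0.3 rad short of its original tight position.

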